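# Unlock the belt tensioner and hold it back

## Task

On the belt-drive jig, slide the lock slider's grip fully home to the far end of its track (away from the tensioner) so that its bar no longer blocks the tensioner arm. Then push the sprung tensioner arm back with the fingers, past the click of its spring plunger, and finish while holding it there, still and clear of its end stop, so that a belt could be slipped on: it springs back if let go. Leave all the loose parts and tools where they lie.

Things in the scene. Friction and masses are not known exactly. Their poses are not given: they have to be found in the camera images.
- jig: Fixed jig: plywood and aluminium plate 260 x 370 mm (x by y), top 30 mm above the bench. Origin: centre of its underside; z up. In its frame (mm): pivot at x 20, y -115; slider track along y at x -14, y 45 to 165, 44 high; grey gear housing with toothed wheel at x 56 to 110, y 77 to 153, 76 high; steel stop pins 48 high (rest stop x -19, y -67; end stop x 66, y -48); dark plunger block at x 106, y -115, 52 high.
- pivot (a point): Point on the tensioner arm's vertical hinge axis, 64 mm above the bench (above the pivot bolt's head, itself 56 mm high).
- roller (a point): Centre (68 mm above the bench) of the idler roller on the tensioner arm's end: black upright cylinder, 24 mm across, 44 to 92 mm above the bench, 130 mm from the hinge axis; it does not spin. The arm under it is a flat bar 18 mm wide, top at 44 mm. At rest it lies 55 mm to the jig's -x and 118 mm to its +y of the pivot. Push it with shut fingers from its -x side (or grip it); it swings to +x, clockwise from above.
- tensioner (a joint): Angle of the tensioner arm (rad): 0 at rest, growing as the roller is pushed back, 0.85 at the end stop. A spring returns it to 0 (3 N at the roller at rest, 8 N at 0.65). A tooth on its hub meets the spring plunger from about 0.3 (about 8 N in all) and has clicked past at 0.55; 0.69 is midway from click to end stop. Nothing latches it. While the lock slider is in, its bar stops the roller after a few mm.
- slider_grip (a point): Centre (65 mm above the bench) of the lock slider's grip: a grey block 28 mm (jig x) by 20 mm (jig y) by 40 mm high, 44 to 84 mm above the bench. From its -y side a steel bar 12 mm wide, 46 to 58 mm above the bench, reaches to 85 mm from the grip's centre and, when in, lies just on the +x side of the roller.
- lock_slider (a joint): Travel of the lock slider (m) along the jig's +y: 0 with the bar fully in, 0.07 fully home at the far end of the track, where the arm is free; it starts between 0 and 0.012. Friction of about 3 N; it stays where it is left.
- sprocket: Loose steel ring 42 mm across, 10 mm high, lying on the jig's plate; origin at its underside. Leave alone.
- damper: Loose spring damper 130 mm long, 34 mm high, lying on the bench beyond the jig (+x); origin at its underside. Leave alone.
- wrench: Loose wrench 160 mm long lying on the bench on the jig's -y side; origin at its underside. Leave alone.
- screwdriver: Loose screwdriver 170 mm long lying on the bench on the jig's +y side; origin at its underside. Leave alone.
- bolt_jar: Loose jar 60 mm across, 75 mm high, standing beyond the jig; origin at its underside. Leave alone.
- wheel: Loose model-car wheel 100 mm across, 40 mm high, lying flat on the jig's +y side; origin at its underside. Leave alone.
- servo: Loose black servo box 55 x 20 x 41 mm on the bench near the jig's corner towards the robot; origin at its underside. Leave alone.

How it is judged:
By the outcome, as a careful person would: the job done as asked, in the order asked, and still so for the second after the job is handed in, while the arm keeps its last pose, push and grip.
It also fails if it takes over 42 s, if anything falls off the work surface, if the arm or the gripper's body presses on something with over 40 N, if the wrist force passes 120 N, or if a joint passes its speed limit or range.

## Robot

A 6-joint arm with a two-finger parallel gripper is mounted at the origin on the work surface. World frame = base frame: x ahead of the robot, y to its left, z up, the work surface at z = 0. Lengths are in m, angles in rad, forces in N, time in s.
With the tool pointing down it reaches from about 0.35 to 0.975 m from the base axis. Payload 4.9 kg.
Tool frame: the origin (TCP) lies midway between the tips of the shut fingers; the grasp point (between the pads) lies 19 mm behind it; z points along the fingers, y is the direction in which the jaws open and shut (so a half turn about z gives the same grasp; the last joint's range is limited). The gripper opens to 85 mm and grips with 20 to 120 N. Pads are 22 mm wide; open, the fingers measure 114 mm over their backs; the gripper's body (76 mm by 85 mm) begins 54 mm behind the grasp point. The pads swing forward as they close: fully open they stand 13 mm farther back than shut.
Start: joints at [1.039, 0.053, 1.613, -0, 1.476, -0.119], TCP at [0.251, 0.572, 0.231] pointing down, gripper open.
Joint ranges: [-3.01, 3.01], [-1.01, 2.22], [0.06, 2.58], [-1.02, 4.17], [0.09, 2.62], [-3.14, 3.14]. Speed limits (rad/s): [2.57, 2.57, 3.14, 3.14, 3.14, 3.14].

## Interface

Orientations are given as a unit quaternion [w, x, y, z].
In Python, from plant import manip, cams gives the robot as it stands.
- The arm moves only by the tool jog_arm, never from a script. Its argument "targets" is a list of rows, each a list of 4 numbers: the shift along the tool's x, y, z in m, then the turn about the tool's z in degrees. A call has 1 to 5 rows; each row is the pose to reach, as a shift and turn from the pose commanded when the call began, along the tool's axes at that moment; what a row does not reach only later rows make up. A row lasts 1/12 s, in which the tool goes at most 41.7 mm and 7.16 degrees, less where a joint would pass 70% of its speed; a pose out of reach is approached as far as the arm can. A call with a gripper value outside its range is refused whole. "fingers" is the opening, from 0 (shut) to 1 (fully open), set as the call begins (left out, the last holds). The fingers move at their own pace and stop on an object; the grip force is fixed at half the most. Time passes only in rows, so rows that repeat a pose let the fingers close. It gives the time, the measured TCP pose, the force and the opening at its end, in the units of the state.
- manip.state(): the state, without advancing time (a new reading comes with each control period).
- cams.grab_frame(name): name is "side" or "top"; returns the picture (384x512x3 uint8, red, green, blue); there is no depth.
- cams.get_calibration(name): a dict with "camera_matrix" (3x3 intrinsics, pixels), "distortion" ([k1, k2, p1, p2, k3] as OpenCV has them; the pictures are not rectified), "cam_to_world" (4x4, takes a point from camera to world coordinates). Camera axes: x right, y up, looking along -z (the intrinsics and any distortion apply to the point x, -y, -z); pixel columns grow to the right and rows downward; lengths in m; the calibration is good to about 2 mm. A picture is of the moment at which its call begins. get_calibration takes no time and is no camera call.
- manip.job_done(): hands the job in, once; it reports no verdict.
The state is a dict: "time": time; "joint_pos": joint angles; "joint_vel": joint speeds; "joint_efforts": joint torques, N m; "tool_pos": TCP position; "tool_rot": TCP orientation; "contact_force": force on the tool from outside, world axes, zero at the start; "ft_torque": the same for the moment, N m; "gripper_width": opening from 0.0 (shut) to 1.0 (fully open).
Only numpy, scipy, OpenCV 4.12 (cv2) and the standard library are available. Lean on these libraries where they do the work, as an engineer would, in place of code of your own. Each camera call takes 0.05 s, during which the arm holds its last target. There are 200 camera calls.

## Working session

There is one attempt and no reset: what is moved stays moved. The work goes in short steps, Python scripts to look and compute and a tool call to move; the robot and the scene stay as the last step left them, time stands still between calls to the robot, and variables do not carry over. Pictures are saved under pics/ and viewed, about 8 in all and at most 12, crops included, and the job is handed in when it is done.

Besides the shell and the picture viewer there is one more tool, called by a JSON object that holds its "op" and its "data", one argument or row to a line. jog_arm: Moves the arm, as the interface text tells. Its arguments: {"type":"object","properties":{"targets":{"type":"array"},"fingers":{"type":"number"}},"required":["targets"]}

```bash
ls; mkdir -p pics; cat > h.py <<'E'
import numpy as np, cv2
from plant import manip, cams
def ray(name,uv):
    c=cams.get_calibration(name); K=np.array(c["camera_matrix"]);T=np.array(c["cam_to_world"])
    p=cv2.undistortPoints(np.array([[uv]],float),K,np.array(c["distortion"]))[0,0]
    return T[:3,3],T[:3,:3]@np.array([p[0],-p[1],-1.])
def onz(name,uv,z):
    o,d=ray(name,uv); return o+d*(z-o[2])/d[2]
def proj(name,P):
    c=cams.get_calibration(name); T=np.array(c["cam_to_world"])
    q=(np.atleast_2d(P)-T[:3,3])@T[:3,:3]*[1,-1,-1]
    return cv2.projectPoints(q,np.zeros(3),np.zeros(3),np.array(c["camera_matrix"]),np.array(c["distortion"]))[0][:,0]
E
python3 - <<'E'
from h import *
s=manip.state();print(s)
for n in("top","side"):
    f=cams.grab_frame(n);cv2.imwrite(f"pics/{n}0.png",cv2.resize(f[...,::-1],(800,600),interpolation=cv2.INTER_CUBIC));cv2.imwrite(f"{n}0.png",f[...,::-1])
    print(n,cams.get_calibration(n)["cam_to_world"])
E
```

```text
pics
{'time': 0.0, 'joint_pos': array([ 1.03902369e+00,  5.33510185e-02,  1.61428581e+00,  1.53099845e-05,
        1.47602699e+00, -1.18985563e-01]), 'joint_vel': array([ 0.00026729,  0.00031465, -0.0004866 ,  0.00108189,  0.00044201,
       -0.00135453]), 'joint_efforts': array([ 1.83887758e-03, -3.93686271e+01, -3.70175743e+01,  1.94033910e-04,
        7.10450069e-03, -1.39820656e-05]), 'tool_pos': array([0.25039492, 0.57196565, 0.23007155]), 'tool_rot': array([-3.38262663e-04,  2.04931925e-01,  9.78775681e-01, -9.78809215e-04]), 'contact_force': array([-1.05649767,  0.02884466, -0.22896208]), 'ft_torque': array([ 0.06254916, -0.00592241, -0.00380555]), 'gripper_width': 1.0008452365491465}
top [[-0.0147305   0.98828844 -0.15188475  0.40883871]
 [-0.99982737 -0.016279   -0.00895671  0.07170759]
 [-0.01132434  0.15172659  0.98835763  0.97355389]
 [ 0.          0.          0.          1.        ]]
side [[ 0.8762563   0.31622306 -0.36356275  0.14035703]
 [-0.48174323  0.55941305 -0.67452243 -0.72826543]
 [-0.0099178   0.76619842  0.64252753  0.80434314]
 [ 0.          0.          0.          1.        ]]
```

View pics/top0.png

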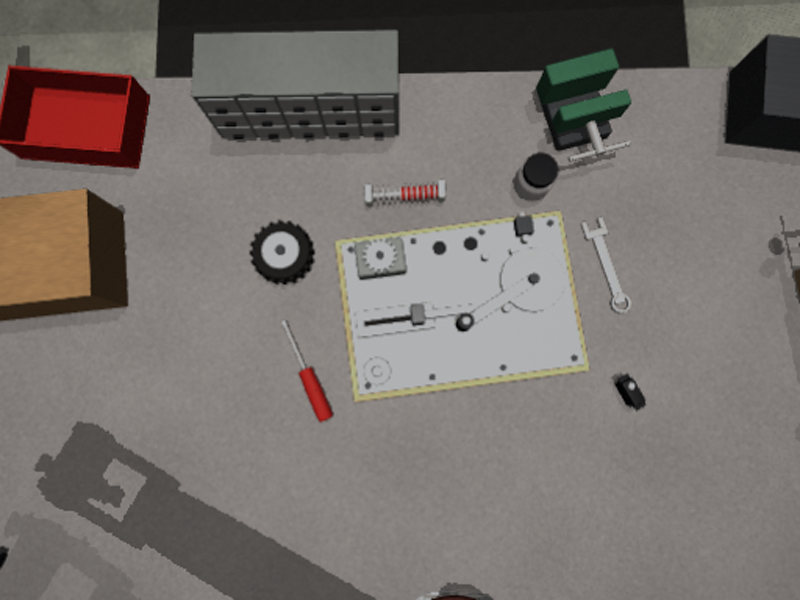

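View pics/side0.png

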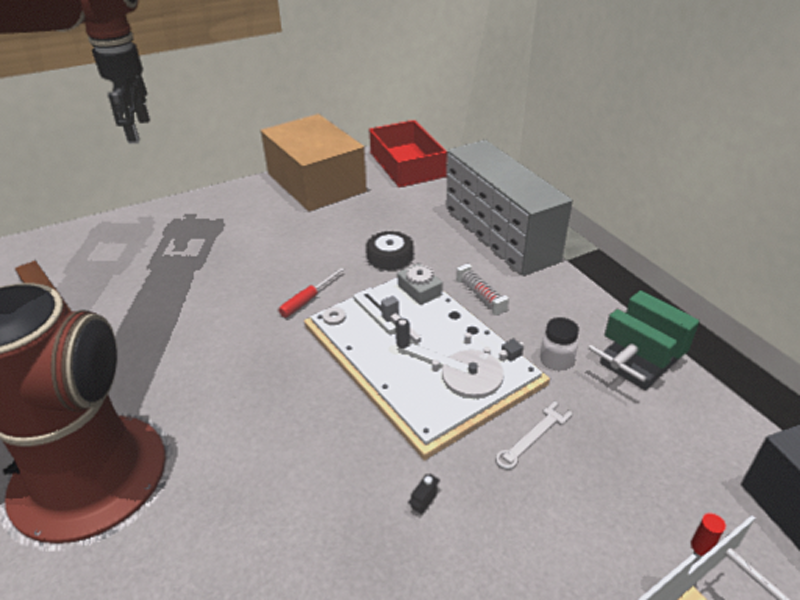

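The top view, at 800x600 scale, shows:
- Jig corners near (337,241), (561,212), (588,370) and (355,400).
- Grip at (418,315), roller top at (464,321), pivot bolt at (533,278).

Next I fit the jig pose.

```bash
cat > fit.py <<'E'
from h import *
im=cv2.imread("top0.png");hsv=cv2.cvtColor(im,cv2.COLOR_BGR2HSV)
roi=np.zeros(im.shape[:2],np.uint8);roi[125:262,205:385]=1
m=((((hsv[...,1]>60)&(hsv[...,0]>15)&(hsv[...,0]<40))|(hsv[...,2]>185))&(roi>0)).astype(np.uint8)
m=cv2.morphologyEx(m,cv2.MORPH_OPEN,np.ones((3,3),np.uint8))
c=max(cv2.findContours(m,cv2.RETR_EXTERNAL,cv2.CHAIN_APPROX_NONE)[0],key=cv2.contourArea)
P=np.array([onz("top",p,.03)[:2] for p in c[:,0].astype(float)])
r=cv2.minAreaRect((P*1000).astype(np.float32));print("rect",r)
def dark(cx,cy,z,R=8,t=90):
    x0,y0=int(cx*.64),int(cy*.64);g=im[y0-R:y0+R+1,x0-R:x0+R+1].max(2)
    n,l,st,ce=cv2.connectedComponentsWithStats((g<t).astype(np.uint8));
    k=1+np.argmax(st[1:,4]);u=ce[k]+[x0-R,y0-R];return u,st[k,4],onz("top",u,z)
print("pivot",dark(533,278,.056,7,110));print("roller",dark(464,320,.085,10,90));print("grip",dark(418,313,.08,12,120))
print("plunger",dark(524,225,.052,9,90))
E
python3 fit.py
python3 - <<'E'
import cv2
a=cv2.imread("top0.png")[125:262,205:385];b=cv2.imread("side0.png")[165:295,185:360]
cv2.imwrite("pics/crop1.png",cv2.resize(a,None,fx=4.4,fy=4.4,interpolation=cv2.INTER_CUBIC))
E
```

```text
rect ((422.781005859375, -33.04850769042969), (24.91819190979004, 363.093017578125), 4.520308494567871)
pivot (array([341.08333333, 177.94444444]), np.int32(36), array([ 0.57753482, -0.13038546,  0.056     ]))
roller (array([296.44736842, 206.28947368]), np.int32(76), array([ 0.50795939, -0.01889951,  0.085     ]))
grip (array([264.56140351, 201.51754386]), np.int32(114), array([0.52077122, 0.05379066, 0.08      ]))
plunger (array([334.41176471, 144.27941176]), np.int32(136), array([ 0.66168901, -0.11914569,  0.052     ]))
```

View pics/crop1.png

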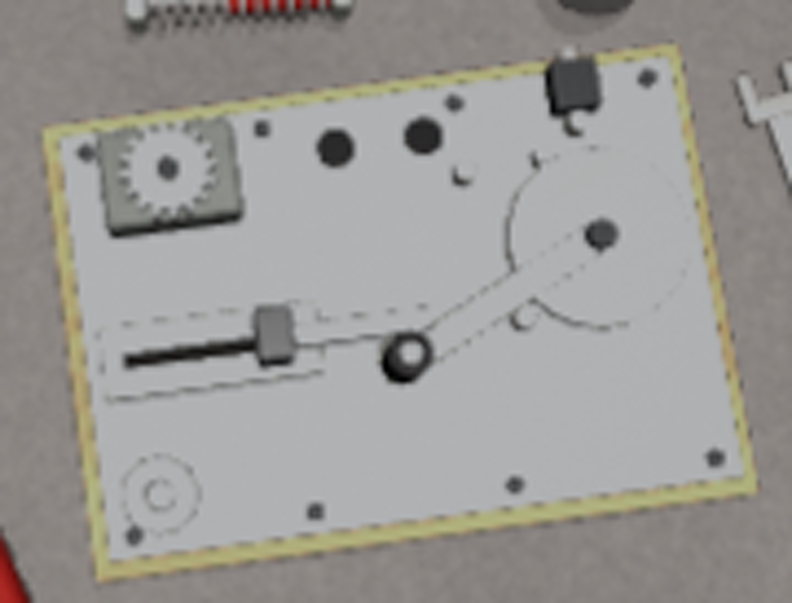

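The crop shows plate corners (43,128), (674,45), (757,490) and (100,580), pivot bolt (601,235), and grip top (275,333). The roller's lit top is at (408,352).

```bash
cat > fit2.py <<'E'
from h import *
c=lambda x,y:(x/4.4+205-.5+.11,y/4.4+125-.5+.11)
F=[((43,128),(130,185,29)),((674,45),(130,-185,29)),((757,488),(-130,-185,27)),((100,578),(-130,185,27)),((601,235),(20,-115,56)),((168,167),(83,115,76)),((574,84),(106,-115,51)),((410,350),(-35,3,92))]
A=np.array([f[1][:2] for f in F],float)/1000
B=np.array([onz("top",c(*f[0]),f[1][2]/1000)[:2] for f in F])
w=np.array([1,1,1,1,2,1,1,1.])[:,None]
a=(w*A).sum(0)/w.sum();b=(w*B).sum(0)/w.sum()
H=(w*(A-a)).T@(B-b);th=np.arctan2(H[0,1]-H[1,0],H[0,0]+H[1,1])
R=np.array([[np.cos(th),-np.sin(th)],[np.sin(th),np.cos(th)]]);t=b-R@a
print("yaw",np.degrees(th),"t",t);print(np.round((B-(A@R.T+t))*1000,1))
np.savez("jig.npz",R=R,t=t,th=th)
g=onz("top",c(275,333),.082)[:2];print("grip jig mm",(R.T@(g-t))*1000)
print("roller rest",R@[-.035,.003]+t, "pivot",R@[.02,-.115]+t)
for n in("top","side"):
  print(n,[proj(n,np.r_[R@np.array(p[:2])/1000+t,p[2]/1000]).round(1).tolist() for p in [(-35,3,92),(20,-115,56),(106,-115,52)]])
E
python3 fit2.py
```

```text
yaw 6.7959634833104525 t [ 0.54485752 -0.01958785]
[[-2.8 -4. ]
 [-4.6  4.7]
 [ 3.1  3.6]
 [ 3.5 -4.3]
 [-1.   0.8]
 [ 1.  -1.2]
 [-0.3  0.2]
 [ 2.3 -0.6]]
grip jig mm [-13.44662721  69.56949483]
roller rest [ 0.50974844 -0.02075061] pivot [ 0.57832541 -0.13141316]
top [[[297.5, 205.1]], [[341.5, 177.6]], [[335.2, 143.5]]]
side [[[256.2, 205.4]], [[301.4, 232.7]], [[326.7, 219.9]]]
```

```bash
cat > go.py <<'E'
import sys
from h import *
from scipy.spatial.transform import Rotation as Ro
J=np.load("jig.npz");R,t,th=J["R"],J["t"],float(J["th"])
def rep(*targets):
    s=manip.state();q=s["tool_rot"];M=Ro.from_quat([q[1],q[2],q[3],q[0]]).as_matrix();p=s["tool_pos"]
    print("t",round(s["time"],2),"jig",np.round(R.T@(p[:2]-t)*1000,1),"z",round(p[2]*1000,1),"F jig",np.round(np.r_[R.T@s["contact_force"][:2],s["contact_force"][2]],1),"w",round(s["gripper_width"],2))
    yd=R@[0,1.];v=M.T@np.r_[yd,0];print("turn deg to align y:",np.degrees(np.arctan2(-v[0],v[1])).round(2))
    for g in targets:
        w=np.r_[R@(np.array(g[:2])/1000)+t,g[2]/1000];print(g,"shift",np.round(M.T@(w-p),4))
if __name__=="__main__": rep(*[eval(a) for a in sys.argv[1:]])
E
python3 go.py "(-14,38,200)" "(-14,38,66)"
```

```text
t 0.1 jig [-222.3  622.3] z 230.2 F jig [-0.2  0.2 -0. ] w 1.0
turn deg to align y: -30.45
(-14, 38, 200) shift [-0.4757 -0.3981  0.0308]
(-14, 38, 66) shift [-0.4757 -0.3978  0.1648]
```

{"op": "jog_arm", "data": {
  "targets": [
    [-0.03,-0.025,0,-6],
    [-0.06,-0.05,0,-12],
    [-0.09,-0.075,0,-18],
    [-0.12,-0.1,0,-24],
    [-0.15,-0.125,0,-30.5]
  ],
  "fingers": 0
}}

```text
time: 0.52
tool_pos: [0.338, 0.3963, 0.2307]
tool_rot: [-0.0, -0.062, 0.998, -0.0]
contact_force: [1.0, 0.2, 0.0]
gripper_width: 0.298
```

```bash
python3 go.py "(-14,38,200)" "(-14,38,120)"
```

```text
t 0.52 jig [-156.2  437.4] z 230.7 F jig [1.  0.1 0. ] w 0.3
turn deg to align y: 0.35
(-14, 38, 200) shift [-0.1398 -0.4003  0.0308]
(-14, 38, 120) shift [-0.1399 -0.4002  0.1108]
```

{"op": "jog_arm", "data": {
  "targets": [
    [-0.013,-0.037,0,0],
    [-0.026,-0.074,0,0],
    [-0.039,-0.111,0,0],
    [-0.052,-0.148,0,0],
    [-0.065,-0.185,0,0]
  ]
}}

```text
time: 0.93
tool_pos: [0.4244, 0.2202, 0.2309]
tool_rot: [-0.0, -0.059, 0.998, -0.0]
contact_force: [0.3, 0.2, -0.3]
gripper_width: -0.001
```

{"op": "jog_arm", "data": {
  "targets": [
    [-0.013,-0.037,0,0],
    [-0.026,-0.074,0,0],
    [-0.039,-0.111,0,0],
    [-0.052,-0.148,0,0],
    [-0.065,-0.185,0,0]
  ]
}}

```text
time: 1.35
tool_pos: [0.5109, 0.0441, 0.2309]
tool_rot: [-0.0, -0.059, 0.998, 0.0]
contact_force: [1.2, 0.7, 0.4]
gripper_width: 0.002
```

{"op": "jog_arm", "data": {
  "targets": [
    [-0.01,-0.03,0.02,0],
    [-0.01,-0.03,0.05,0],
    [-0.01,-0.03,0.05,0],
    [-0.01,-0.03,0.05,0]
  ]
}}

```text
time: 1.68
tool_pos: [0.5225, 0.0175, 0.1789]
tool_rot: [-0.003, -0.059, 0.998, 0.001]
contact_force: [-0.6, -0.6, -0.4]
gripper_width: 0.0
```

```bash
python3 go.py "(-14,38,66)"; python3 - <<'E'
from h import *
a=cams.grab_frame("top")[125:262,205:385,::-1];b=cams.grab_frame("side")[110:300,180:370,::-1]
k=lambda q:cv2.resize(q,(400,int(400*q.shape[0]/q.shape[1])),interpolation=cv2.INTER_CUBIC)
a,b=k(a),k(b);o=np.zeros((400,800,3),np.uint8);o[:a.shape[0],:400]=a;o[:b.shape[0],400:]=b;cv2.imwrite("pics/p4.png",o)
E
```

```text
t 1.68 jig [-17.9  39.5] z 178.9 F jig [-0.7 -0.5 -0.4] w 0.0
turn deg to align y: -0.03
(-14, 38, 66) shift [-0.0045 -0.0016  0.1129]
```

View pics/p4.png

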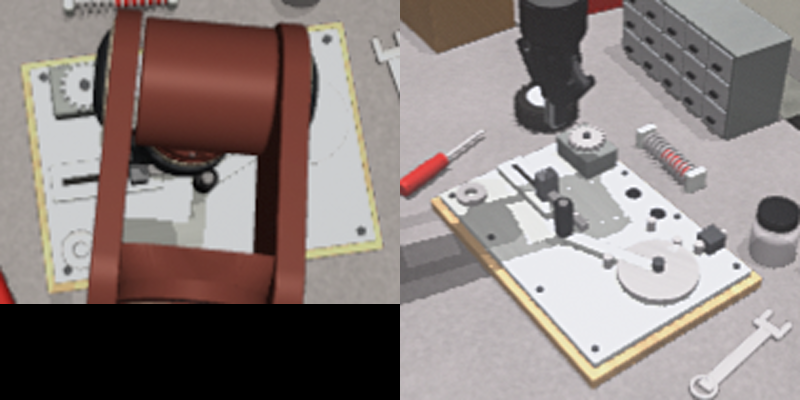

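The arm hides the jig's centre in the top view. In the side view the shut fingers hang above the grip at about (550,110), and nothing has been touched. Next is the descent between the grip and the roller, then a push.

{"op": "jog_arm", "data": {
  "targets": [
    [-0.0045,-0.0015,0.03,0],
    [-0.0045,-0.0015,0.06,0],
    [-0.0045,-0.0015,0.09,0],
    [-0.0045,-0.0015,0.112,0],
    [-0.0045,-0.0015,0.112,0]
  ]
}}

```text
time: 2.2
tool_pos: [0.526, 0.0179, 0.0659]
tool_rot: [-0.003, -0.06, 0.998, 0.001]
contact_force: [-0.6, -0.2, -0.7]
gripper_width: -0.001
```

```bash
python3 go.py "(-14,38,66)"; python3 - <<'E'
from h import *
b=cams.grab_frame("side")[150:270,200:360,::-1]
cv2.imwrite("pics/p5.png",cv2.resize(b,None,fx=4,fy=4,interpolation=cv2.INTER_CUBIC))
E
```

```text
t 2.2 jig [-14.3  39.4] z 65.9 F jig [-0.7 -0.1 -0.7] w -0.0
turn deg to align y: 0.11
(-14, 38, 66) shift [-0.0003 -0.0014 -0.0001]
```

View pics/p5.png

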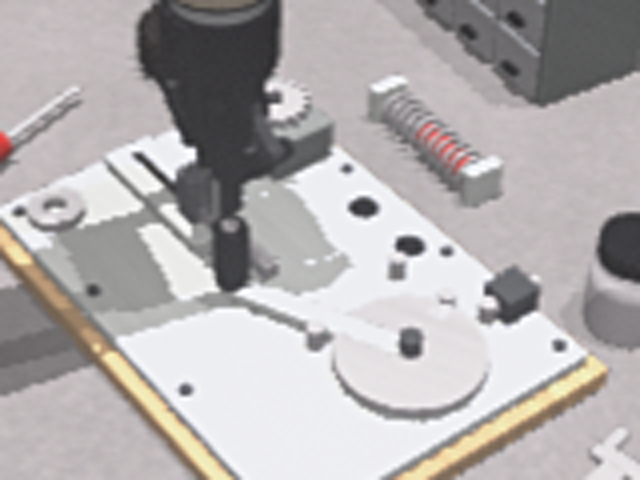

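The fingers stand between the roller (232,255) and the grip (195,195). Now I push along +y.

{"op": "jog_arm", "data": {
  "targets": [
    [0,0.008,0,0],
    [0,0.016,0,0],
    [0,0.024,0,0],
    [0,0.032,0,0],
    [0,0.04,0,0]
  ]
}}

```text
time: 2.67
tool_pos: [0.5258, 0.057, 0.0716]
tool_rot: [0.002, -0.06, 0.998, -0.0]
contact_force: [1.5, -3.3, 2.3]
gripper_width: -0.002
```

{"op": "jog_arm", "data": {
  "targets": [
    [0,0.006,0,0],
    [0,0.012,0,0],
    [0,0.018,0,0],
    [0,0.024,0,0],
    [0,0.03,0,0]
  ]
}}

```text
time: 3.08
tool_pos: [0.5206, 0.0865, 0.0693]
tool_rot: [0.0, -0.059, 0.998, -0.0]
contact_force: [1.3, -3.2, 2.3]
gripper_width: -0.006
```

```bash
python3 go.py
```

```text
t 3.08 jig [-11.5 108.2] z 69.3 F jig [ 0.9 -3.3  2.3] w -0.01
turn deg to align y: 0.0
```

{"op": "jog_arm", "data": {
  "targets": [
    [0.001,0.002,0.002,0],
    [0.002,0.004,0.003,0],
    [0.002,0.006,0.003,0],
    [0.002,0.008,0.003,0]
  ]
}}

```text
time: 3.42
tool_pos: [0.5198, 0.0887, 0.0678]
tool_rot: [0.002, -0.06, 0.998, -0.006]
contact_force: [4.2, -27.2, 6.0]
gripper_width: -0.002
```

```bash
python3 go.py
```

```text
t 3.42 jig [-12.1 110.5] z 67.8 F jig [  0.9 -27.5   6. ] w -0.0
turn deg to align y: 0.1
```

The force rose to 27 N at the stop. That fits home, with the grip centre around 135 mm. I'll back off, lift, and move to the roller's -x side.

{"op": "jog_arm", "data": {
  "targets": [
    [0,-0.008,0,0],
    [0,-0.02,0,0],
    [0,-0.028,-0.02,0],
    [0.01,-0.03,-0.055,0],
    [0.04,-0.045,-0.06,0]
  ]
}}

```text
time: 3.83
tool_pos: [0.487, 0.0451, 0.1312]
tool_rot: [0.004, -0.06, 0.998, 0.001]
contact_force: [1.8, -0.1, 1.7]
gripper_width: 0.0
```

{"op": "jog_arm", "data": {
  "targets": [
    [0.02,-0.025,0,0],
    [0.02,-0.055,0,0],
    [0.02,-0.07,0,0],
    [0.02,-0.07,0,0]
  ]
}}

```text
time: 4.17
tool_pos: [0.4708, -0.0293, 0.1254]
tool_rot: [-0.001, -0.058, 0.998, 0.001]
contact_force: [-0.5, -0.4, -0.1]
gripper_width: 0.001
```

```bash
python3 go.py "(-72,2,58)"; python3 - <<'E'
from h import *
a=cams.grab_frame("top")[125:262,205:385,::-1];b=cams.grab_frame("side")[110:300,180:370,::-1]
k=lambda q:cv2.resize(q,(400,int(400*q.shape[0]/q.shape[1])),interpolation=cv2.INTER_CUBIC)
a,b=k(a),k(b);o=np.zeros((400,800,3),np.uint8);o[:a.shape[0],:400]=a;o[:b.shape[0],400:]=b;cv2.imwrite("pics/p6.png",o)
J=np.load("jig.npz");
for y in (125,130,135):print(y,(proj("side",np.r_[J["R"]@[-.014,y/1000]+J["t"],.084])-[180,110])*400/190+[400,0],(proj("top",np.r_[J["R"]@[-.014,y/1000]+J["t"],.084])-[205,125])*400/180)
E
```

```text
t 4.17 jig [-74.7  -0.8] z 125.4 F jig [-0.6 -0.3 -0.1] w 0.0
turn deg to align y: -0.19
(-72, 2, 58) shift [-0.0027  0.0028  0.0674]
125 [[520.63264258 149.83354464]] [[ 85.06849169 174.73668998]]
130 [[518.57819163 147.95443165]] [[ 80.27798556 175.38152313]]
135 [[516.53468636 146.08534463]] [[ 75.48692793 176.02644985]]
```

View pics/p6.png

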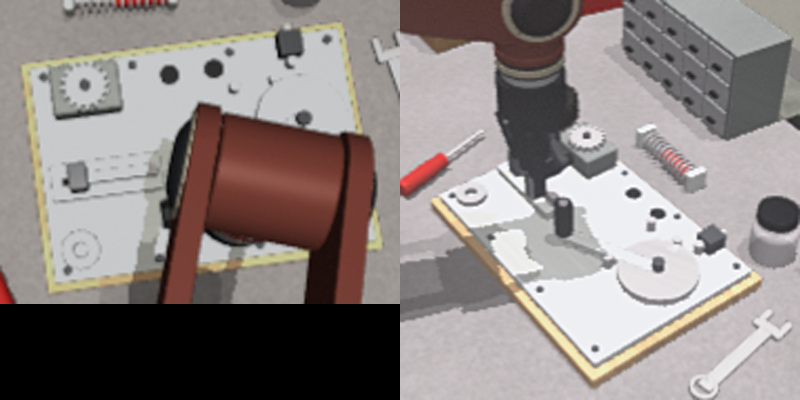

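The grip's top is now at (77,176), which projects to jig y of about 133–135, so the slider is home. The roller is undisturbed at (563,218). I descend at its -x side.

{"op": "jog_arm", "data": {
  "targets": [
    [-0.003,0.003,0.03,0],
    [-0.003,0.003,0.055,0],
    [-0.003,0.003,0.066,0],
    [-0.003,0.003,0.066,0]
  ]
}}

```text
time: 4.6
tool_pos: [0.4712, -0.0226, 0.0565]
tool_rot: [-0.004, -0.06, 0.998, 0.001]
contact_force: [-0.1, 0.8, -0.7]
gripper_width: -0.0
```

{"op": "jog_arm", "data": {
  "targets": [
    [-0.007,0.001,0,0],
    [-0.014,0.002,0,0],
    [-0.021,0.004,0,0],
    [-0.028,0.005,0,0],
    [-0.035,0.006,0,0]
  ]
}}

```text
time: 5.02
tool_pos: [0.5076, -0.0126, 0.0605]
tool_rot: [-0.002, -0.06, 0.998, 0.001]
contact_force: [-7.3, 3.0, -0.5]
gripper_width: 0.003
```

```bash
python3 go.py "(29,11,58)"
```

```text
t 5.02 jig [-36.1  11.3] z 60.5 F jig [-6.9  3.8 -0.5] w 0.0
turn deg to align y: 0.03
(29, 11, 58) shift [-0.0651 -0.0003  0.0023]
```

{"op": "jog_arm", "data": {
  "targets": [
    [-0.007,0.001,0.001,0],
    [-0.014,0.002,0.001,0],
    [-0.021,0.003,0.001,0],
    [-0.028,0.003,0.001,0],
    [-0.035,0.003,0.001,0]
  ]
}}

```text
time: 5.43
tool_pos: [0.5409, -0.0049, 0.0591]
tool_rot: [-0.004, -0.06, 0.998, 0.002]
contact_force: [-9.4, 5.6, 0.7]
gripper_width: -0.003
```

```bash
python3 go.py "(29,11,58)"
```

```text
t 5.43 jig [-2.2 15. ] z 59.1 F jig [-8.7  6.7  0.7] w -0.0
turn deg to align y: 0.04
(29, 11, 58) shift [-0.0312 -0.004   0.0008]
```

{"op": "jog_arm", "data": {
  "targets": [
    [-0.007,0,0,0],
    [-0.014,-0.001,0,0],
    [-0.02,-0.002,0.001,0],
    [-0.026,-0.003,0.001,0],
    [-0.03,-0.004,0.001,0]
  ]
}}

```text
time: 5.85
tool_pos: [0.5719, -0.0056, 0.0582]
tool_rot: [-0.003, -0.06, 0.998, 0.002]
contact_force: [-9.6, 4.2, 1.3]
gripper_width: 0.002
```

{"op": "jog_arm", "data": {
  "targets": [
    [0,0,0,0],
    [0,0,0,0],
    [0,0,0,0]
  ]
}}

```text
time: 6.1
tool_pos: [0.5716, -0.0057, 0.0582]
tool_rot: [-0.003, -0.06, 0.998, 0.001]
contact_force: [-8.7, 3.7, 1.1]
gripper_width: 0.001
```

```bash
python3 go.py "(29,11,58)"; python3 - <<'E'
from h import *
f=cams.grab_frame("side");cv2.imwrite("side7.png",f[...,::-1]);b=f[150:270,200:360,::-1]
cv2.imwrite("pics/p7.png",cv2.resize(b,None,fx=5,fy=5,interpolation=cv2.INTER_CUBIC))
J=np.load("jig.npz")
for th in (.55,.69,.85):
  a=np.arctan2(118,-55)-th;P=np.array([.02+.13*np.cos(a),-.115+.13*np.sin(a)])
  print(th,P,(proj("side",[np.r_[J["R"]@P+J["t"],.092],np.r_[J["R"]@P+J["t"],.044]])-[200,150])*5)
E
```

```text
t 6.1 jig [28.2 10.6] z 58.2 F jig [-8.2  4.7  1.1] w 0.0
turn deg to align y: 0.04
(29, 11, 58) shift [-0.0008  0.0004  0.0002]
0.55 [0.03476685 0.01415858] [[375.90114195 214.445852  ]
 [374.73417467 281.39083843]]
0.69 [0.05264556 0.01083428] [[406.19208434 204.98458705]
 [404.21400192 271.84730649]]
0.85 [0.07227628 0.00402601] [[442.75237202 197.71118839]
 [439.79900479 264.51813499]]
```

View pics/p7.png

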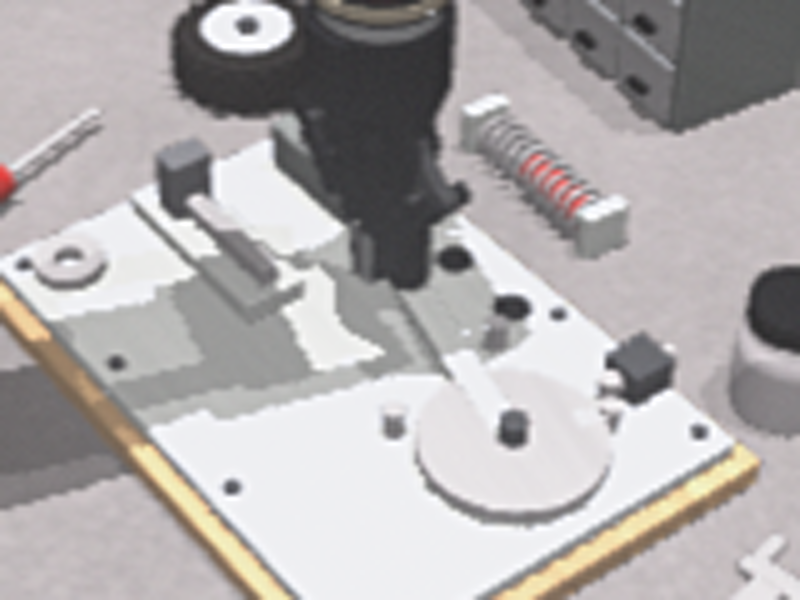

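The roller's base is at about (408,283), against predictions of (404,272) for 0.69 and (440,265) at the end stop. The bar stands clear of the end-stop pin at (498,325), and the grip is home at (183,155). One more second of holding will check that it is steady.

{"op": "jog_arm", "data": {
  "targets": [
    [0,0,0,0],
    [0,0,0,0],
    [0,0,0,0],
    [0,0,0,0],
    [0,0,0,0]
  ]
}}

```text
time: 6.57
tool_pos: [0.5714, -0.0057, 0.0582]
tool_rot: [-0.003, -0.06, 0.998, 0.001]
contact_force: [-7.5, 4.0, 0.6]
gripper_width: -0.003
```

{"op": "jog_arm", "data": {
  "targets": [
    [0,0,0,0],
    [0,0,0,0],
    [0,0,0,0],
    [0,0,0,0],
    [0,0,0,0]
  ]
}}

```text
time: 6.98
tool_pos: [0.5714, -0.0057, 0.0582]
tool_rot: [-0.003, -0.06, 0.998, 0.001]
contact_force: [-8.4, 3.8, -0.1]
gripper_width: 0.004
```

```bash
python3 go.py; python3 - <<'E'
from h import *
a=cv2.imread("side7.png")[150:270,200:330].astype(int);f=cams.grab_frame("side")[150:270,200:330,::-1].astype(int)
print("px changed",(abs(a-f).max(2)>25).sum())
print(manip.job_done())
E
```

```text
t 6.98 jig [28.  10.6] z 58.2 F jig [-7.9  4.8 -0.1] w 0.0
turn deg to align y: 0.04
px changed 7
the job is handed in; nothing more can be done
None
```

I pushed the lock slider home, then pushed the tensioner arm back past its click. The job was handed in at about 7 s with the shut fingers still holding the arm.

- **Slider:** I pushed the grip along +y until it stopped. The force rose from about 3 N to 27 N. Afterwards the top view put the grip at jig y of about 133 mm, up from about 70 mm. That fits full travel if it started 5–6 mm along, but it rests on the stop and a rough pixel reading, not an exact measurement.
- **Tensioner:** the finger position and the side picture both put the arm at about 0.69–0.70 rad. That is beyond the click at 0.55 and short of the end stop at 0.85. The arm is visibly clear of the stop pin.
- **Hold:** over the last second or so the fingers moved about 0.2 mm and the picture hardly changed. The push on the fingers was a steady 9 N or so, which matches the spring.
- **Loose parts:** I saw no sign that any were touched. I looked at the pictures but did not measure each part.
- **Disagreements:** the jig fit left 4–6 mm at the plate's corners, all pointing inward, and about 1–2 mm at the other features. The roller's base also sat about 11 px lower in the enlarged side picture than predicted, which I put down to reading its lower edge.

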